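# Set the clamp ring of the circle cutter on the round glass

### The arm

A 6-joint arm with a two-finger parallel gripper is mounted at the origin on the work surface. World frame = base frame: x ahead of the robot, y to its left, z up, the work surface at z = 0. Lengths are in m, angles in degrees, forces in N, time in s.
With the tool pointing down it reaches from about 0.275 to 0.725 m from the base axis. Payload 15.9 kg.
Tool frame: the origin (TCP) lies on the mounting face of the last link; the fingertips stand manip.tip_extent ahead of it and the grasp point (between the pads) lies 155 mm ahead of it (manip.tip_extent is the distance from the TCP to the fingertips, in m); z points along the fingers, y is the line along which they close (so a half turn about z gives the same grasp; the last joint's range is limited). The gripper opens to 85 mm and grips with 20 to 120 N. Pads are 22 mm wide; open, the fingers measure 114 mm over their backs; the gripper's body (76 mm by 85 mm) begins 54 mm behind the grasp point. The pads swing forward as they close: fully open they stand 13 mm farther back than shut.
Start: joints at [-67.895, 12.198, -1.971, 75.831, 0, 90], TCP at [0.188, -0.463, 0.405] pointing down, gripper open.
Joint ranges: [-170.91, 170.91], [-42.67, 98.43], [-65.05, 77.54], [-120.47, 116.71], [-90, 82.35], [-180, 180]. Speed limits (degrees/s): [108.29, 108.29, 136.94, 147.25, 180, 180].

### API

Orientations are given as a 3x3 rotation matrix whose columns are the frame's x, y, z axes.
In Python, from rig import manip gives the robot as it stands.
- The arm moves only by the tool play_rows, never from a script. Its argument "targets" is a list of rows, each a list of 7 numbers: the finger opening in cm, from 0 to 8.54, then the shift along the tool's x, y, z in cm, then the turn, a rotation vector about the tool's x, y, z in degrees. A call has 1 to 5 rows; each row shifts and turns the commanded pose from where the row before left it, along the tool's axes as they then stand; what a row does not reach is not made up. A row lasts 1/10 s, in which the tool goes at most 50 mm and 8.59 degrees, less where a joint would pass 70% of its speed; a pose out of reach is approached as far as the arm can. A call with a gripper value outside its range is refused whole. The fingers move at their own pace and stop on an object; "newtons" is the grip in N (left out, the last holds). Time passes only in rows, so rows that do not move let the fingers close. It gives the time, the measured TCP pose, the force, the opening and the grip force at its end, in the units of the state.
- manip.state(): the state, without advancing time (a new reading comes with each control period).
- manip.capture(name): name is "scene" or "top" or "wrist"; returns a dict with "img" (480x640x3 uint8, blue, green, red), "vertical_fov" (degrees; the focal length in pixels is half the picture's height over the tangent of half this angle, whatever the lens; pixels are square), "cx", "cy" (the principal point, pixels), "dist" ([k1, k2, p1, p2, k3] as OpenCV has them; the pictures are not rectified), "R" (3x3) and "t" (3): a world point X has camera coordinates R X + t. Camera axes: x right, y down, z forward; pixel columns grow to the right and rows downward; lengths in m; the calibration is good to about 2 mm. A picture is of the moment at which its call begins. There is no depth.
- manip.job_done(): hands the job in; it is judged then, once.
The state is a dict: "time": time; "joint_pos": joint angles; "dq": joint speeds; "tau": joint torques, N m; "tcp_pos": TCP position; "tcp_rot": TCP orientation; "contact_force": force on the tool from outside, world axes, zero at the start; "ft_torque": the same for the moment, N m; "grip_width": opening from 0.0 (shut) to 1.0 (fully open); "gripper_force": force on a finger pad.
Only numpy, scipy, OpenCV 4.12 (cv2) and the standard library are available. Lean on these libraries where they do the work, as an engineer would, in place of code of your own. Each camera call takes 0.05 s, during which the arm holds its last target. There are 200 camera calls.

### The job

Two circle cutters stand on the table: take the one standing on the round glass. Turn its slim ridged clamp ring, sandwiched between the fixed collars, until the ring's lug lines up with the fixed pointer bar on the foot below it, without touching the fixed parts above and below the ring, and let go. Leave the other cutter, on the square glass, alone.

Things in the scene. Friction and masses are not known exactly. Their poses are not given: they have to be found in the camera images.
- clamp_ring (a joint): Angle (rad) of the ridged ring about the foot's z axis, anticlockwise from above; 0 = lug over the pointer (no end stop there; range -0.8 to 1.5, starts 0.6 to 1.2). Stays where left, friction 0.12 N m. Ring: disc 62 mm across, 14 mm tall, from 50 to 64 mm above cutter_foot; lug 9 mm wide, out to 45 mm from the axis. Grip across the diameter from above, fingers either side of the arm.
- cutter_foot: Fixed suction foot. Origin on the axis at its underside, on the round red glass (200 mm across, 4 mm thick, on the table); z up, x along the pointer, within 0.7 rad of straight away from the robot. Rubber cup 96 mm across to z 22 mm, disc 60 mm across to 34, lower collar 46 mm across to 50. Pointer bar 7 mm wide, out to 62 mm from the axis, z 30 to 38 mm.
- cutter_head: Fixed head above the ring. Origin on the axis at the ring's top, 64 mm above cutter_foot, same axes. Upper collar 46 mm across, z 0 to 14 mm; cap 28 mm across to 30 mm. Bar arm 10 mm wide, z 16 to 24 mm, runs along -x (away from the pointer) to 98 mm from the axis, ending in a block 18 mm wide, z 11 to 29 mm, on an upright post.
- spare_cutter: The other circle cutter, same build and size, to be left alone. Stands on a square sheet of the same red glass, 170 by 170 mm, 4 mm thick. Origin on its axis at table height, z up, x along its pointer. Either cutter may be the left one.
Things that resemble listed ones, but are neither listed nor needed, are in the scene too. Leave any pink, purple or yellow look-alike of the part that bears clamp_ring alone.

How it is judged (in metres and radians):
At the end, for the whole second after the job is handed in: The clamp ring of the cutter on the round glass is at rest with its lug within 0.2 rad (11 degrees) of the pointer bar, either side (value of joint clamp_ring between -0.2 and 0.2 rad and velocity of joint clamp_ring between -0.05 and 0.05 rad/s); the robot touches nothing.
It fails at once if the fixed head above the ring (collar, cap or arm) is touched with more than 3 N (contact force between cutter_head and anything else above 3 N).
It fails at once if the fixed foot below the ring (collar, pointer or rubber cup) is touched with more than 3 N (contact force between cutter_foot and anything else above 3 N).
It fails at once if the other cutter is touched with more than 3 N (contact force between spare_cutter and anything else above 3 N).
It also fails if it takes over 32 s, if anything falls off the work surface, if the arm or the gripper's body presses on something with over 40 N, if the wrist force passes 120 N, or if a joint passes its speed limit or range.

## Working session

There is one attempt and no reset: what is moved stays moved. The work goes in short steps, Python scripts to look and compute and a tool call to move; the robot and the scene stay as the last step left them, time stands still between calls to the robot, and variables do not carry over. Pictures are saved under pics/ and viewed, at most 10 in all, crops included, and the job is handed in when it is done.

Besides the shell and the picture viewer there is one more tool, called after ">>>" as name(argument=value, ...), one argument or row to a line, values as JSON. play_rows: Moves the arm, as the interface text tells. Its arguments: {"type":"object","properties":{"targets":{"type":"array"},"newtons":{"type":"number"}},"required":["targets"]}

```bash
mkdir -p pics; cat > h.py <<'E'
import numpy as np, cv2, json
from rig import manip
def cap(n,f):
    c=manip.capture(n); cv2.imwrite(f'pics/{f}.png',c['img'])
    d={k:np.asarray(v).tolist() for k,v in c.items() if k!='img'}; json.dump(d,open(f'pics/{f}.json','w')); return c
def cal(f):
    d=json.load(open(f'pics/{f}.json')); F=240/np.tan(np.radians(d['vertical_fov'])/2)
    return np.array([[F,0,d['cx']],[0,F,d['cy']],[0,0,1]]),np.array(d['dist']),np.array(d['R']),np.array(d['t'])
def ray(f,p):
    K,D,R,t=cal(f); q=cv2.undistortPoints(np.array([[p]],float),K,D)[0,0]
    v=R.T@np.array([*q,1]); return -R.T@t, v/np.linalg.norm(v)
def onz(f,p,z):
    o,v=ray(f,p); return o+v*(z-o[2])/v[2]
def tri(obs):
    A=np.zeros((3,3));b=np.zeros(3)
    for f,p in obs:
        o,v=ray(f,p);M=np.eye(3)-np.outer(v,v);A+=M;b+=M@o
    X=np.linalg.solve(A,b); return X,[proj(f,X)-np.array(p) for f,p in obs]
def proj(f,X):
    K,D,R,t=cal(f); return cv2.projectPoints(np.array([X],float),cv2.Rodrigues(R)[0],t,K,D)[0][0,0]
E
python3 - <<'E'
from h import *
for n in ['scene','top']: 
    c=cap(n,n+'0'); print(n,-c['R'].T@c['t'],c['vertical_fov'])
s=manip.state(); print(s['time'],s['tcp_pos'],s['tcp_rot'],manip.tip_extent,s['contact_force'])
a=cv2.imread('pics/scene0.png');b=cv2.imread('pics/top0.png')
E
```

```text
scene [ 1.10186692 -0.02353836  0.9996126 ] 53.43739966970037
top [ 0.06222068 -0.17479773  1.66083915] 44.41104074625697
0.1 [ 0.18810759 -0.46312168  0.40428855] [[ 9.26486265e-01  3.76328392e-01 -3.75779221e-04]
 [ 3.76328580e-01 -9.26485822e-01  9.06246841e-04]
 [-7.10770358e-06 -9.81041711e-04 -9.99999519e-01]] 0.1734 [-0.84861443 -0.7170178  -0.13266579]
```

View pics/scene0.png

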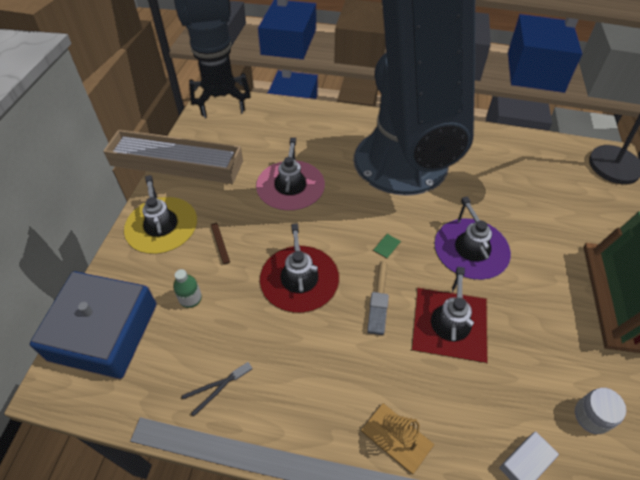

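View pics/top0.png

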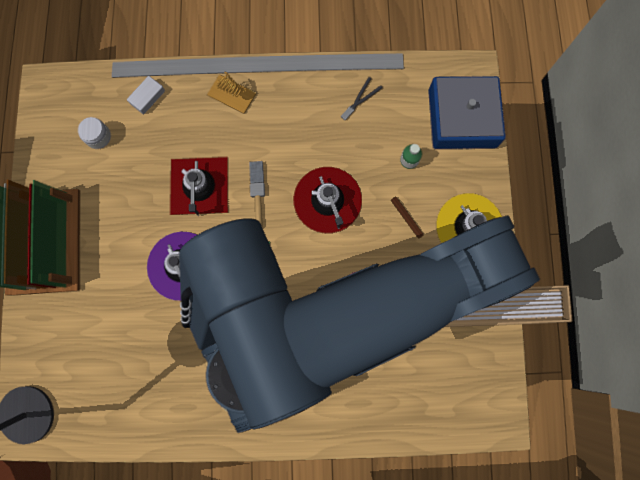

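Five cutters, scene-image pixels: red round glass (299,278), red square glass (452,322), pink (290,185), purple (472,248) and yellow (160,222). The one on the round red glass is meant; in the top view it is at (327,195). I'll confirm it in an enlarged crop of both views.

```bash
python3 - <<'E'
from h import *
a=cv2.imread('pics/scene0.png')[215:315,250:350];b=cv2.imread('pics/top0.png')[160:235,290:365]
cv2.imwrite('pics/crop1.png',np.hstack([cv2.resize(a,(400,400),interpolation=cv2.INTER_CUBIC),cv2.resize(b,(400,400),interpolation=cv2.INTER_CUBIC)]))
# glass centre by moments of the red mask, both views
for f,x0,x1,y0,y1 in [('scene0',250,350,240,315),('top0',290,365,160,240)]:
    im=cv2.imread(f'pics/{f}.png').astype(int); m=(im[:,:,2]>70)&(im[:,:,1]<45)&(im[:,:,0]<45)
    w=np.zeros_like(m);w[y0:y1,x0:x1]=m[y0:y1,x0:x1]
    cs,_=cv2.findContours(w.astype(np.uint8),0,1); h=cv2.convexHull(np.vstack(cs))
    P=np.array([onz(f,p[0].astype(float),.004)[:2] for p in h],np.float32)
    print(f,cv2.fitEllipse(P), cv2.minEnclosingCircle(P))
E
```

```text
scene0 ((0.4787098169326782, -0.20504799485206604), (0.19248193502426147, 0.19317884743213654), 158.24598693847656) ((0.47903740406036377, -0.20573024451732635), 0.09749429672956467)
top0 ((0.4770576059818268, -0.20583519339561462), (0.19594378769397736, 0.19653275609016418), 70.71074676513672) ((0.4769113063812256, -0.20597553253173828), 0.09880591183900833)
```

View pics/crop1.png

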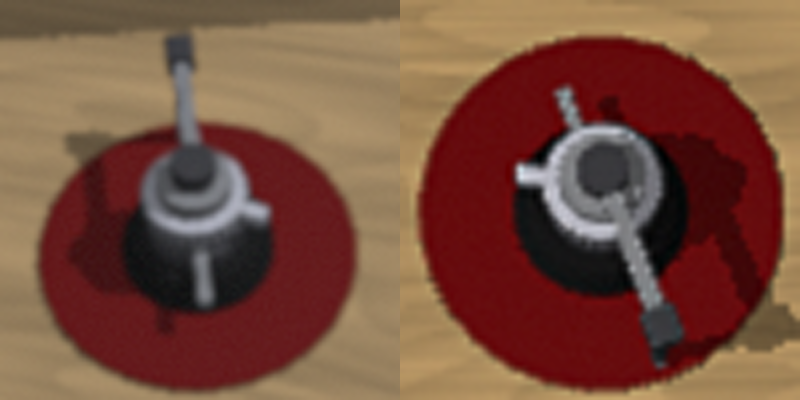

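```bash
python3 - <<'E'
from h import *
S=lambda x,y:('scene0',(250+(x+.5)/4-.5,215+(y+.5)/4-.5))
T=lambda x,y:('top0',(290+(x-400+.5)*75/400-.5,160+(y+.5)*75/400-.5))
pts={'cap':(S(193,162),T(605,168)),'ptr':(S(206,303),T(562,92)),'lug':(S(266,212),T(520,174)),'block':(S(178,42),T(660,322))}
for k,o in pts.items():
    X,e=tri(o); print(k,X.round(4),np.round(e,2).tolist())
for (f,p),z in [(o,z) for k,z in [('cap',.098),('ptr',.042),('lug',.068),('block',.097)] for o in pts[k]]: print(f,z,onz(f,p,z).round(4))
E
```

```text
cap [ 0.4768 -0.2055  0.0951] [[-0.42, -0.02], [-0.35, 0.08]]
ptr [ 0.5349 -0.1854  0.0378] [[-0.17, -0.01], [-0.13, 0.03]]
lug [ 0.4827 -0.1612  0.0651] [[-0.53, -0.03], [-0.44, 0.09]]
block [ 0.3943 -0.2327  0.0999] [[0.26, 0.01], [0.23, -0.05]]
scene0 0.098 [ 0.4787 -0.204   0.098 ]
top0 0.098 [ 0.4763 -0.2064  0.098 ]
scene0 0.042 [ 0.5373 -0.1843  0.042 ]
top0 0.042 [ 0.5337 -0.1858  0.042 ]
scene0 0.068 [ 0.4844 -0.1595  0.068 ]
top0 0.068 [ 0.4821 -0.1624  0.068 ]
scene0 0.097 [ 0.3921 -0.234   0.097 ]
top0 0.097 [ 0.3948 -0.2322  0.097 ]
```

The crop confirms it: the cutter stands on the round red glass, with its lug at the upper left in the top view, about 64° anticlockwise of the pointer. The triangulated heights (cap 95, lug 65, pointer 38 mm) fit the text. The axis is at about (0.4775, -0.2055), the pointer at about 18.6° and the lug at about 83°. My plan is to grip at a world yaw of -39.4°, then turn -64°. First I'll go above it.

>>> play_rows(
  targets=[
    [8.54,3.65,-1.3,0,0,0,0],
    [8.54,3.65,-1.3,0,0,0,0],
    [8.54,3.65,-1.3,0,0,0,0],
    [8.54,3.65,-1.3,0,0,0,0],
    [8.54,3.65,-1.3,0,0,0,0],
  ],
)

```text
time: 0.6
tcp_pos: [0.3336, -0.3331, 0.4046]
tcp_rot: [[0.927, 0.376, -0.0], [0.376, -0.927, 0.0], [-0.0, -0.0, -1.0]]
contact_force: [0.9, -0.6, -0.6]
grip_width: 1.004
gripper_force: 0.0
```

>>> play_rows(
  targets=[
    [8.54,3.65,-1.3,0,0,0,0],
    [8.54,3.65,-1.3,0,0,0,0],
    [8.54,3.65,-1.3,0,0,0,0],
    [8.54,3.65,-1.3,0,0,0,0],
    [8.54,3.65,-1.3,0,0,0,0],
  ],
)

```text
time: 1.1
tcp_pos: [0.4784, -0.2041, 0.4045]
tcp_rot: [[0.926, 0.376, -0.0], [0.376, -0.926, 0.0], [-0.0, -0.0, -1.0]]
contact_force: [1.2, -1.4, 0.3]
grip_width: 0.999
gripper_force: 0.0
```

>>> play_rows(
  targets=[
    [8.54,0,0,0,0,0,-7.1],
    [8.54,0,0,0,0,0,-7.1],
    [8.54,0,0,0,0,0,-7.1],
    [8.54,0,0,0,0,0,-7.2],
    [8.54,0,0,0,0,0,0],
  ],
)

```text
time: 1.6
tcp_pos: [0.4774, -0.2054, 0.4044]
tcp_rot: [[0.633, 0.774, -0.001], [0.774, -0.633, 0.0], [-0.0, -0.001, -1.0]]
contact_force: [0.1, 0.6, -0.3]
grip_width: 1.0
gripper_force: 0.0
```

```bash
python3 - <<'E'
from h import *
c=cap('wrist','w1'); print(-c['R'].T@c['t'])
s=manip.state(); R=np.array(s['tcp_rot']); print(s['time'],s['tcp_pos'],R.round(4).tolist(),np.round(s['joint_pos'],1),np.degrees(np.arctan2(R[1,1],R[0,1])))
cv2.imwrite('pics/w1v.png',cv2.resize(c['img'],(800,600)))
E
```

```text
[ 0.52368799 -0.14797546  0.37450678]
1.65 [ 0.47734847 -0.20543096  0.4044548 ] [[0.6367, 0.7711, -0.0005], [0.7711, -0.6367, 0.0002], [-0.0001, -0.0005, -1.0]] [-23.3  14.6   1.   76.5   0.  106.3] -39.544246319333645
```

View pics/w1v.png

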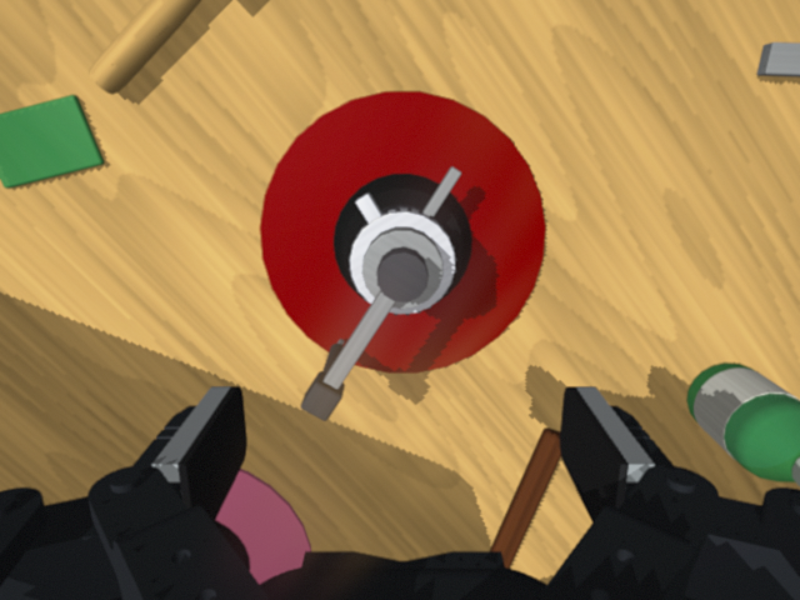

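The wrist view shows the round glass centred at about (403,232), cap (402,277), lug tip (364,200), pointer tip (456,171) and arm block (322,398). The fingers are on either side of the arm. I'll refine the measurements with this third view.

```bash
python3 - <<'E'
from h import *
S=lambda x,y:('scene0',(250+(x+.5)/4-.5,215+(y+.5)/4-.5))
T=lambda x,y:('top0',(290+(x-400+.5)*75/400-.5,160+(y+.5)*75/400-.5))
W=lambda x,y:('w1',((x+.5)*.8-.5,(y+.5)*.8-.5))
pts={'cap':(S(193,162),T(605,168),W(402,275)),'ptr':(S(206,303),T(562,92),W(456,171)),'lug':(S(266,212),T(520,174),W(364,199))}
for k,o in pts.items():
    X,e=tri(o); print(k,X.round(4),np.round(e,2).tolist())
c=onz(*W(402,275),.098);p=onz(*W(456,171),.042);l=onz(*W(364,199),.068);a=onz(*W(384,301),.092)
# pointer inner/outer, arm inner/outer by themselves
p0=onz(*W(433,214),.042);b=onz(*W(335,380),.092);l0=onz(*W(374,219),.068)
A=lambda v:round(float(np.degrees(np.arctan2(v[1],v[0]))),1)
print(c,p,l); print('ptr',A(p-c),A(p-p0),'arm',A(a-b),'lug',A(l-c),A(l-l0), np.hypot(*(p-c)[:2]),np.hypot(*(l-c)[:2]))
im=cv2.imread('pics/w1.png').astype(int); m=((im[:,:,2]>70)&(im[:,:,1]<45)&(im[:,:,0]<45)).astype(np.uint8)
cs,_=cv2.findContours(m,0,1);h=cv2.convexHull(max(cs,key=cv2.contourArea))
print(cv2.fitEllipse(np.array([onz('w1',q[0].astype(float),.004)[:2] for q in h],np.float32)))
E
```

```text
cap [ 0.4768 -0.2052  0.0949] [[-0.25, 0.05], [-0.49, 0.13], [0.83, 0.88]]
ptr [ 0.5347 -0.1855  0.0378] [[-0.21, -0.06], [-0.08, 0.09], [0.06, -0.48]]
lug [ 0.4829 -0.1614  0.0651] [[-0.63, 0.04], [-0.36, 0.0], [-0.83, -0.11]]
[ 0.47725475 -0.20368769  0.098     ] [ 0.5343131  -0.18531884  0.042     ] [ 0.48369642 -0.16167465  0.068     ]
ptr 17.8 23.3 arm 19.7 lug 81.3 76.6 0.05994222342153994 0.04250400728441416
((0.47686752676963806, -0.2044721096754074), (0.1969929337501526, 0.19759295880794525), 44.89807891845703)
```

The axis is at (0.477, -0.205), agreed to about 1 mm across the views. Tool yaw is -39.5° and the turn needed is about -63°. Now I'll descend to TCP z ≈ 0.214, with a stop above the ring.

>>> play_rows(
  targets=[
    [8.54,0,0,4.2,0,0,0],
    [8.54,0,0,4.2,0,0,0],
    [8.54,0,0,4.2,0,0,0],
    [8.54,0,0,2.4,0,0,0],
    [8.54,0,0,0,0,0,0],
  ],
  newtons=25,
)

```text
time: 2.15
tcp_pos: [0.4761, -0.2049, 0.2517]
tcp_rot: [[0.637, 0.77, -0.005], [0.77, -0.637, 0.002], [-0.002, -0.005, -1.0]]
contact_force: [-1.6, -0.1, 0.8]
grip_width: 1.003
gripper_force: 0.0
```

```bash
python3 - <<'E'
from h import *
c=cap('wrist','w2'); d=cap('scene','s2'); print(manip.state()['tcp_pos'])
cv2.imwrite('pics/v2.png',np.hstack([cv2.resize(c['img'],(400,300)),cv2.resize(d['img'][190:310,220:380],(400,300),interpolation=cv2.INTER_CUBIC)]))
E
```

```text
[ 0.47751723 -0.20553969  0.25543519]
```

View pics/v2.png

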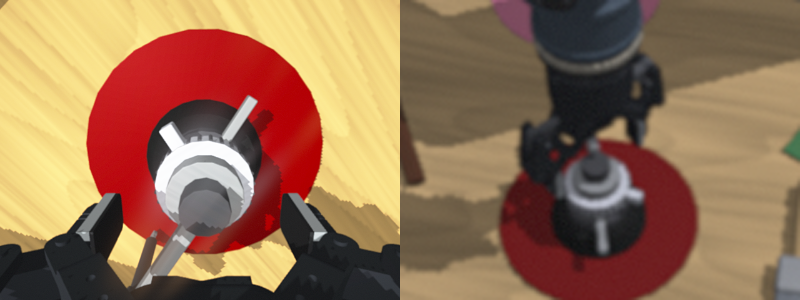

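The ring (centre at about (203,178) in the left view) sits centred between the finger pads (inner edges at 122 and 284), clear of the arm and lug. I'll lower 4.1 cm and close.

>>> play_rows(
  targets=[
    [8.54,0,0,1.5,0,0,0],
    [8.54,0,0,1.5,0,0,0],
    [8.54,0,0,1.1,0,0,0],
    [8.54,0,0,0,0,0,0],
    [8.54,0,0,0,0,0,0],
  ],
)

```text
time: 2.75
tcp_pos: [0.4778, -0.2056, 0.2147]
tcp_rot: [[0.635, 0.772, 0.001], [0.772, -0.635, -0.0], [0.0, 0.001, -1.0]]
contact_force: [0.5, -0.7, -0.6]
grip_width: 1.001
gripper_force: 0.0
```

>>> play_rows(
  targets=[
    [6.8,0,0,0,0,0,0],
    [6.8,0,0,0,0,0,0],
    [6.5,0,0,0,0,0,0],
    [6.5,0,0,0,0,0,0],
    [6.5,0,0,0,0,0,0],
  ],
)

```text
time: 3.25
tcp_pos: [0.4774, -0.2054, 0.2138]
tcp_rot: [[0.635, 0.773, 0.0], [0.773, -0.635, 0.0], [0.0, -0.0, -1.0]]
contact_force: [0.4, 0.6, -0.1]
grip_width: 0.761
gripper_force: 0.0
```

```bash
python3 - <<'E'
from h import *
c=cap('wrist','w3'); d=cap('scene','s3'); s=manip.state();print(s['tcp_pos'],s['grip_width'],s['contact_force'],s['gripper_force'])
cv2.imwrite('pics/v3.png',np.hstack([cv2.resize(c['img'],(400,300)),cv2.resize(d['img'][205:295,240:360],(400,300),interpolation=cv2.INTER_CUBIC)]))
E
```

```text
[ 0.47740153 -0.20543355  0.21369403] 0.7632034512087515 [-0.85513775  0.06073492 -0.67470226] 0.0
```

View pics/v3.png

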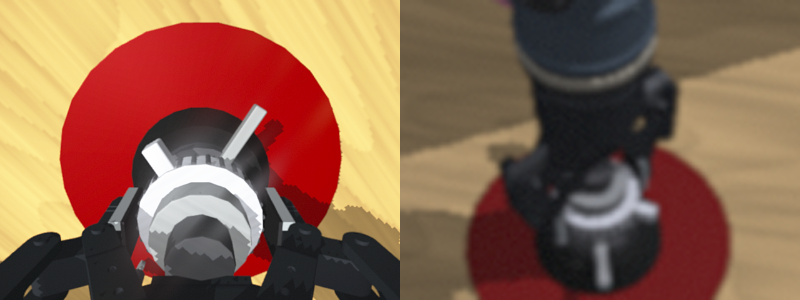

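The pads stand either side of the ring at ring height, nearly symmetric (137/139 on the left, 268/263 on the right). Closing with 25 N.

>>> play_rows(
  targets=[
    [5.8,0,0,0,0,0,0],
    [5.8,0,0,0,0,0,0],
    [5.8,0,0,0,0,0,0],
    [5.8,0,0,0,0,0,0],
  ],
  newtons=25,
)

```text
time: 3.75
tcp_pos: [0.477, -0.2051, 0.2139]
tcp_rot: [[0.635, 0.773, -0.001], [0.773, -0.635, 0.001], [0.0, -0.001, -1.0]]
contact_force: [-5.2, 2.7, 10.5]
grip_width: 0.715
gripper_force: 24.9
```

Gripped at 61 mm, as the ring should be. Turning about +63° in tool z (clockwise from above).

>>> play_rows(
  targets=[
    [5.8,0,0,0,0,0,5],
    [5.8,0,0,0,0,0,5],
    [5.8,0,0,0,0,0,5],
    [5.8,0,0,0,0,0,5],
    [5.8,0,0,0,0,0,5],
  ],
)

```text
time: 4.25
tcp_pos: [0.4771, -0.2052, 0.2139]
tcp_rot: [[0.903, 0.429, -0.001], [0.429, -0.903, 0.001], [-0.0, -0.001, -1.0]]
contact_force: [-4.7, 3.2, 9.7]
grip_width: 0.719
gripper_force: 24.9
```

>>> play_rows(
  targets=[
    [5.8,0,0,0,0,0,5],
    [5.8,0,0,0,0,0,5],
    [5.8,0,0,0,0,0,5],
    [5.8,0,0,0,0,0,5],
    [5.8,0,0,0,0,0,5],
  ],
)

```text
time: 4.75
tcp_pos: [0.4771, -0.2053, 0.2139]
tcp_rot: [[1.0, 0.007, -0.0], [0.007, -1.0, 0.001], [-0.0, -0.001, -1.0]]
contact_force: [-5.1, 2.4, 9.3]
grip_width: 0.715
gripper_force: 24.9
```

>>> play_rows(
  targets=[
    [5.8,0,0,0,0,0,5],
    [5.8,0,0,0,0,0,5],
    [5.8,0,0,0,0,0,3],
    [5.8,0,0,0,0,0,0],
    [5.8,0,0,0,0,0,0],
  ],
)

```text
time: 5.25
tcp_pos: [0.4771, -0.2053, 0.2139]
tcp_rot: [[0.977, -0.215, -0.0], [-0.215, -0.977, 0.0], [-0.0, -0.0, -1.0]]
contact_force: [-5.7, 2.7, 8.4]
grip_width: 0.717
gripper_force: 25.0
```

```bash
python3 - <<'E'
from h import *
c=cap('wrist','w4'); d=cap('scene','s4'); s=manip.state();print(s['tcp_pos'],s['grip_width'],s['contact_force'],s['gripper_force'],s['joint_pos'])
cv2.imwrite('pics/v4.png',np.hstack([cv2.resize(c['img'],(400,300)),cv2.resize(d['img'][205:295,240:360],(400,300),interpolation=cv2.INTER_CUBIC)]))
E
```

```text
[ 0.47711223 -0.20530131  0.21394971] 0.7141549156323312 [-4.48973983  2.02999187  9.28507223] 25.002808570861816 [-2.32860325e+01  2.11427097e+01 -1.87048971e+01  5.01849631e+01
  1.39945248e-02  1.69118784e+02]
```

View pics/v4.png

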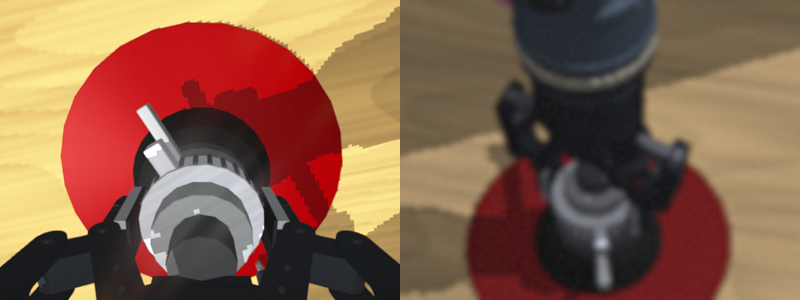

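The lug now stands over the pointer: in the wrist view the lug tip is at (154,149) and the pointer tip at (146,108). I'll compute the remaining angle before letting go.

```bash
python3 - <<'E'
from h import *
W=lambda x,y:('w4',((x+.5)*1.6-.5,(y+.5)*1.6-.5))
c=np.array([.477,-.205]); A=lambda v:np.degrees(np.arctan2(v[1],v[0]))
l=onz(*W(154,148),.068)[:2];p=onz(*W(145,107),.042)[:2]
print(A(l-c),A(p-c),np.linalg.norm(l-c),np.linalg.norm(p-c))
im=cv2.imread('pics/w4.png')[130:330,180:420]; cv2.imwrite('pics/v5.png',cv2.resize(im,(720,600),interpolation=cv2.INTER_CUBIC))
E
```

```text
17.409162622045198 17.365445418943896 0.04354404885102989 0.06048521014381917
```

View pics/v5.png

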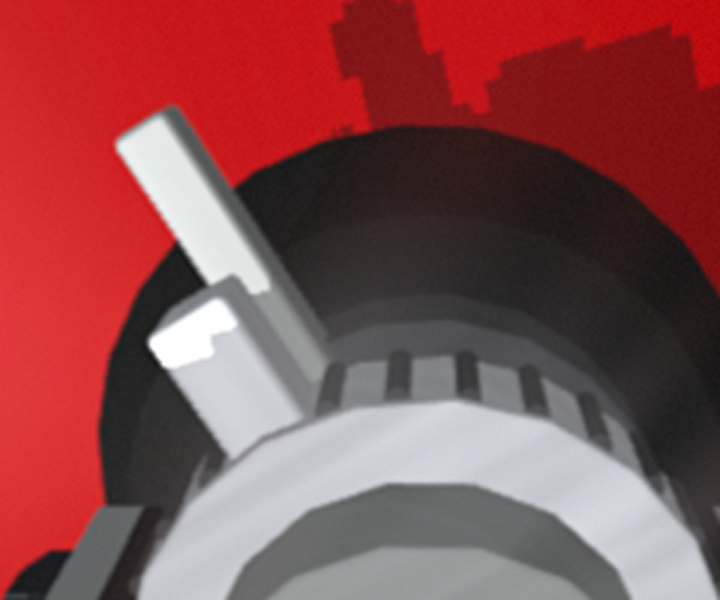

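The lug (tip at about (190,330)) lies parallel to the pointer (tip at about (148,128)). By computation both are at 17.4°, so the error is about 0. Now I'll let go and rise.

>>> play_rows(
  targets=[
    [6.6,0,0,0,0,0,0],
    [6.9,0,0,0,0,0,0],
    [7.6,0,0,0,0,0,0],
    [8.3,0,0,0,0,0,0],
    [8.3,0,0,0,0,0,0],
  ],
)

```text
time: 5.85
tcp_pos: [0.4774, -0.2055, 0.2137]
tcp_rot: [[0.977, -0.215, -0.0], [-0.215, -0.977, 0.0], [-0.0, -0.0, -1.0]]
contact_force: [-0.1, -0.1, -0.6]
grip_width: 0.972
gripper_force: 0.0
```

>>> play_rows(
  targets=[
    [8.3,0,0,-1,0,0,0],
    [8.3,0,0,-3,0,0,0],
    [8.3,0,0,-4,0,0,0],
    [8.3,0,0,-4,0,0,0],
    [8.3,0,0,-4,0,0,0],
  ],
)

```text
time: 6.35
tcp_pos: [0.477, -0.2053, 0.3762]
tcp_rot: [[0.977, -0.215, 0.001], [-0.215, -0.977, -0.0], [0.001, 0.0, -1.0]]
contact_force: [0.2, -0.5, 0.0]
grip_width: 0.969
gripper_force: 0.0
```

>>> play_rows(
  targets=[
    [8.3,0,0,0,0,0,0],
    [8.3,0,0,0,0,0,0],
    [8.3,0,0,0,0,0,0],
  ],
)

```text
time: 6.65
tcp_pos: [0.4771, -0.2054, 0.3731]
tcp_rot: [[0.977, -0.215, -0.001], [-0.215, -0.977, 0.0], [-0.001, -0.0, -1.0]]
contact_force: [-0.4, 0.4, -1.5]
grip_width: 0.973
gripper_force: 0.0
```

```bash
python3 - <<'E'
from h import *
c=cap('wrist','w6'); s=manip.state();print(s['time'],s['tcp_pos'],s['grip_width'],s['contact_force'])
cv2.imwrite('pics/v6.png',cv2.resize(c['img'],(800,600)))
E
```

```text
6.7 [ 0.47707424 -0.20531639  0.37280066] 0.9727953990541571 [ 0.54611865  0.47610423 -0.60989743]
```

View pics/v6.png

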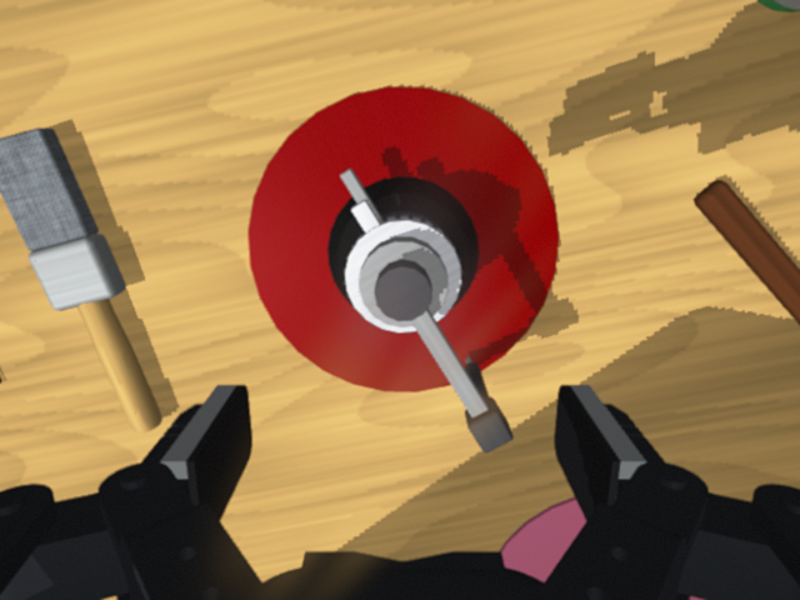

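The lug (360,210) is in line with the pointer (tip (348,174)) and the arm (block (488,425)), and the gripper is clear. Handing in.

```bash
python3 -c "
from rig import manip
print(manip.job_done())"
```

```text
the job is handed in; nothing more can be done
None
```

The clamp ring on the round-glass cutter was turned about 63° clockwise, and in the last wrist picture its lug lines up with the pointer bar; I let go, raised the gripper clear and handed the job in at 6.7 s, though no verdict was returned.

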